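# Draw the spirit level out of the half-decked tool box

## Robot

A 6-joint arm with a two-finger parallel gripper is mounted at the origin on the work surface. World frame = base frame: x ahead of the robot, y to its left, z up, the work surface at z = 0. Lengths are in m, angles in rad, forces in N, time in s.
With the tool pointing down it reaches from about 0.375 to 0.9 m from the base axis. Payload 3.1 kg.
Tool frame: the origin (TCP) lies on the centre line of the jaws, within the pads' length; the fingertips stand 22 mm ahead of it and the grasp point (between the pads) lies 3 mm ahead of it; z points along the fingers, y is the line along which they close (so a half turn about z gives the same grasp; the last joint's range is limited). The gripper opens to 85 mm and grips with 20 to 120 N. Pads are 22 mm wide; open, the fingers measure 114 mm over their backs; the gripper's body (76 mm by 85 mm) begins 54 mm behind the grasp point. The pads swing forward as they close: fully open they stand 13 mm farther back than shut.
Start: joints at [0.969, 0.527, 1.433, -0, 1.181, -0.178], TCP at [0.257, 0.57, 0.217] pointing down, gripper open.
Joint ranges: [-3.08, 3.08], [-0.75, 2.2], [0.22, 2.44], [-1.43, 4.57], [0, 2.65], [-2.85, 2.85]. Speed limits (rad/s): [2.79, 2.79, 3.14, 3.14, 3.14, 3.14].

## Interface

Orientations are given as a unit quaternion [x, y, z, w].
In Python, from station import manip gives the robot as it stands.
- The arm moves only by the tool drive_effector, called as name(argument=value, ...), one argument or row to a line, values as JSON. Schema: {"type":"object","properties":{"deltas":{"type":"array","items":{"type":"array","items":{"type":"number"},"minItems":5,"maxItems":5},"minItems":1,"maxItems":20},"force":{"type":"number"},"only":{"type":"string"},"quiet":{"type":"boolean"},"lines":{"type":"string"}},"required":["deltas"],"additionalProperties":false}. deltas is a list of rows, 1 to 20 of them, each of 5 numbers: dx, dy, dz in units of 5 mm, then a turn about the tool's z in units of 0.05 rad, then the opening from 0.0 (shut) to 1.0 (fully open); each row is the pose to reach, as a shift and turn from the pose commanded when the call began, along the tool's axes at that moment; what a row does not reach only later rows make up. A row lasts 1/10 s, in which the tool goes at most 0.05 m and 0.15 rad, less where a joint would pass 70% of its speed; a pose out of reach is approached as far as the arm can. The fingers move at their own pace and stop on an object; force is the grip in N (left out, the last holds). Time passes only in rows, so rows that do not move let the fingers close. The tool returns the time, the measured TCP pose, the force, the opening and the grip force at its end. only (a regular expression) keeps the lines of the reply that match it, lines (a string "A,B") keeps lines A to B, and quiet returns only ok. Input that does not fit is refused with a message, and nothing moves.
- manip.sense(): the state, without advancing time (a new reading comes with each control period).
- manip.snapshot(name): name is "scene" or "top" or "wrist"; returns a dict with "pixels" (480x640x3 uint8, red, green, blue), "range_z" (480x640 float32, m along the optical axis (not along the pixel's ray), 0 where there is no reading), "fov_y" (degrees; the focal length in pixels is half the picture's height over the tangent of half this angle, whatever the lens; pixels are square), "cx", "cy" (the principal point, pixels), "R" (3x3) and "t" (3): a world point X has camera coordinates R X + t; the wrist camera has in their place "hand_eye" (4x4, takes a point from camera to tool coordinates, whose origin is the TCP and whose axes are the flange's). Camera axes: x right, y down, z forward; pixel columns grow to the right and rows downward; lengths in m; the calibration is good to about 2 mm. A picture is of the moment at which its call begins: read the wrist's pose just before it.
- manip.sign_off(): hands the job in; it is judged then, once.
The state is a dict: "t": time; "q": joint angles; "qd": joint speeds; "tau": joint torques, N m; "tcp_pos": TCP position; "tool_rot": TCP orientation; "force": force on the tool from outside, world axes, zero at the start; "ft_torque": the same for the moment, N m; "finger_gap": opening from 0.0 (shut) to 1.0 (fully open); "gripper_force": force on a finger pad.
Only numpy, scipy, OpenCV 4.12 (cv2) and the standard library are available. Lean on these libraries where they do the work, as an engineer would, in place of code of your own. Each camera call takes 0.05 s, during which the arm holds its last target. There are 200 camera calls.

## Task

Lift the loose yellow cover off the blue tool box by its knob and set it down flat, knob up, in the middle of the green mat. Then take out the spirit level, which is longer than the opening: slant it, the end away from the deck first, draw it out through the opening, and finish while still holding it in the gripper, motionless in the air, all of it at least 7 cm higher than the top of the box and touching nothing else. Leave the cover on the mat and do not disturb the other things on the bench.

Things in the scene. Friction and masses are not known exactly. Their poses are not given: they have to be found in the camera images.
- box: Fixed blue steel tool box with a black rubber floor, outside 260 (its x) x 160 (its y) x 72 mm high, walls 5 mm, floor 6 mm thick. Origin: centre of its underside; x along its length, z up. A fixed grey deck closes the top of its -x part, the rest is the opening. It stands on the left or right of the bench, its +x end away from the robot (yaw within 0.3 rad)
- deck_edge (a point): Middle of the lower edge of the deck at the opening. The deck (100 mm long, 4 mm thick, top level with the box's rim) runs from here towards the box's -x end; below it 62 mm are free down to the box's floor, open to the rest of the box
- opening (a point): Centre of the box's opening (150 mm in x, 150 mm in y) at rim height, 72 mm above the bench and 50 mm from the box's centre; axes as the box's: x points away from the deck
- cover: Loose yellow cover that starts on the opening: plate 164 (x) x 164 (y) x 3 mm, with a skirt 144 x 144 mm reaching 6 mm below the plate (into the opening, about 3 mm play), and a black knob on top. Origin: centre of the skirt's underside; z up. The plate's top is 9 mm above the origin. 220 g, give or take 20 %
- knob (a point): Middle of the knob's round black head, 28 mm across and 18 mm high, 30 mm above the cover's origin (21 mm above the plate's top), on a stem of 18 mm across
- level: Loose aluminium spirit level, a bar 220 (its x) x 20 (y) x 20 mm (z) with black end caps and a yellow vial. Starts lying on the box's floor, its x roughly along the box's x (within 0.1 rad), the tail end under the deck, the head end in the opening. Origin: centre of its underside, z up. 180 g, give or take 25 %, centre of mass in its middle
- tail (a point): Centre of the level's -x end face (starts under the deck)
- head (a point): Centre of the level's +x end face (starts in the opening, away from the deck)
- mat: Fixed green mat lying on the bench, 200 (x) x 190 (y) x 3 mm; origin: centre of its underside. It is on the other side of the bench from the box
- bit_case: Bystander: loose red bit case 36 x 70 x 18 mm, lying on the box's deck near its -x end; origin: centre of its underside
- tape: Bystander: grey tape measure 70 x 40 x 50 mm, at the far side of the bench; origin: centre of its underside
- jar: Bystander: amber glass jar with a steel cap, 64 mm across, 60 mm high, at the far side of the bench; origin: centre of its underside
- sanding_block: Bystander: cork sanding block 100 x 60 x 32 mm, at the far side of the bench; origin: centre of its underside
- hammer: Bystander: hammer 260 mm long with a wooden handle, lying on the bench at the far left; origin: near its middle, on its underside
- wrench: Bystander: steel wrench 180 mm long, lying on the bench at the far right; origin: near its middle, on its underside

How it is judged:
By the outcome, as a careful person would: the job done as asked, in the order asked, and still so for the second after the job is handed in, while the arm keeps its last pose, push and grip.
It also fails if it takes over 54 s, if anything falls off the work surface, if the arm or the gripper's body presses on something with over 40 N, if the wrist force passes 120 N, or if a joint passes its speed limit or range.

## Working session

There is one attempt and no reset: what is moved stays moved. The work goes in short steps, Python scripts to look and compute and a tool call to move; the robot and the scene stay as the last step left them, time stands still between calls to the robot, and variables do not carry over. Pictures are saved under pics/ and viewed, at most 10 in all, crops included, and the job is handed in when it is done.

```bash
ls; mkdir -p pics; cat > h.py <<'E'
import numpy as np, cv2
from scipy.spatial.transform import Rotation as Ro
from station import manip
def snap(name,fn=None):
    s=manip.sense(); d=manip.snapshot(name)
    if name=="wrist":
        T=np.eye(4);T[:3,:3]=Ro.from_quat(s["tool_rot"]).as_matrix();T[:3,3]=s["tcp_pos"]
        W=T@np.array(d["hand_eye"])
    else:
        W=np.eye(4);R=np.array(d["R"]);W[:3,:3]=R.T;W[:3,3]=-R.T@np.array(d["t"])
    d["W"]=W;d["f"]=240/np.tan(np.radians(d["fov_y"])/2)
    if fn: cv2.imwrite("pics/"+fn,d["pixels"][:,:,::-1])
    np.savez("pics/"+(fn or name)+".npz",**{k:d[k] for k in("pixels","range_z","cx","cy","W","f")})
    return d
def ray(d,u,v):
    r=np.array([(u-d["cx"])/d["f"],(v-d["cy"])/d["f"],1.]);return d["W"][:3,3],d["W"][:3,:3]@r
def at_z(d,u,v,z):
    o,r=ray(d,u,v);return o+r*(z-o[2])/r[2]
def at_depth(d,u,v):
    o,r=ray(d,u,v);return o+r*float(d["range_z"][int(v),int(u)])
def cloud(d):
    v,u=np.mgrid[:480,:640];Z=d["range_z"]
    P=np.stack([(u-d["cx"])/d["f"]*Z,(v-d["cy"])/d["f"]*Z,Z],-1)
    return P@d["W"][:3,:3].T+d["W"][:3,3]
E
python3 - <<'E'
from h import *
s=manip.sense();print({k:np.round(v,3) for k,v in s.items()})
for n in("top","scene"):
    d=snap(n,n+"1.png");print(n,d["f"],d["cx"],d["cy"],np.round(d["W"],3).tolist())
E
```

```text
pics
station.py
{'t': np.float64(0.0), 'q': array([ 0.969,  0.528,  1.434,  0.   ,  1.181, -0.179]), 'qd': array([-0.001, -0.002, -0.003, -0.001, -0.   , -0.001]), 'tau': array([ 0.0000e+00, -4.4235e+01, -1.7803e+01, -0.0000e+00,  8.0000e-03,
       -0.0000e+00]), 'tcp_pos': array([0.257, 0.569, 0.216]), 'tool_rot': array([ 0.21 ,  0.978, -0.001, -0.   ]), 'force': array([-0.695,  0.203, -0.042]), 'ft_torque': array([0.01 , 0.01 , 0.032]), 'gripper_force': np.float64(0.0), 'finger_gap': np.float64(1.001)}
top 590.37572766326 312.8512073873033 254.03669467475794 [[0.001, -0.985, 0.171, 0.335], [-1.0, -0.002, -0.006, 0.016], [0.006, -0.171, -0.985, 1.449], [0.0, 0.0, 0.0, 1.0]]
scene 546.071739495306 319.0247853458732 239.876911090979 [[-0.875, 0.36, -0.325, 1.046], [0.484, 0.62, -0.617, 0.883], [-0.02, -0.697, -0.717, 1.108], [0.0, 0.0, 0.0, 1.0]]
```

View pics/top1.png

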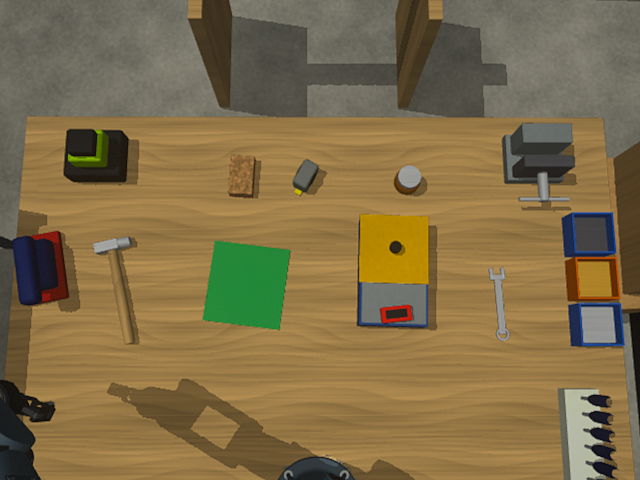

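View pics/scene1.png

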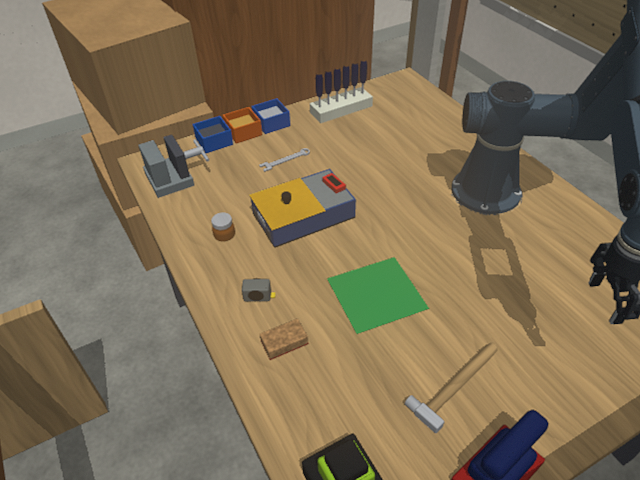

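The top view shows the cover at columns 358–430, rows 213–283, with its knob at (396,247), the deck and red case below it, and the mat with corners near (217,241), (290,250), (279,328), (204,320). The scene view shows the knob at (287,197) and the mat around (378,294).

```bash
cat > m.py <<'E'
from h import *
def load(n):
    z=np.load("pics/"+n+".npz");return {k:z[k] for k in z.files}
def tri(a,pa,b,pb):
    o1,r1=ray(a,*pa);o2,r2=ray(b,*pb)
    k=np.linalg.lstsq(np.stack([r1,-r2],1),o2-o1,rcond=None)[0]
    p,q=o1+k[0]*r1,o2+k[1]*r2;return (p+q)/2,np.linalg.norm(p-q)
E
python3 - <<'E'
from m import *
t=load("top1.png");s=load("scene1.png")
print("knob tri",tri(t,(396,247),s,(287,197)))
for n,d in(("top",t),("scene",s)):
    C=cloud(d);hsv=cv2.cvtColor(d["pixels"],cv2.COLOR_RGB2HSV)
    H,S,V=[hsv[...,i].astype(int) for i in range(3)]
    inb=(C[...,0]>.3)&(C[...,0]<.8)&(C[...,1]>-.35)&(C[...,1]<.35)
    g=inb&(H>45)&(H<75)&(S>120); y=inb&(H>18)&(H<28)&(S>220)&(C[...,2]>.05)
    for nm,m in(("mat",g),("cover",y)):
        P=C[m];r=cv2.minAreaRect(P[:,:2].astype(np.float32));print(n,nm,m.sum(),np.round(r[0],4),np.round(r[1],4),r[2],"z",np.median(P[:,2]))
    b=inb&(C[...,2]>.06)&(C[...,2]<.082)&(C[...,1]<-.03)&(C[...,0]<.72);P=C[b];r=cv2.minAreaRect(P[:,:2].astype(np.float32));print(n,"box",np.round(r[0],4),np.round(r[1],4),r[2])
    k=inb&(C[...,2]>.095)&(C[...,2]<.13)&(C[...,1]<-.03);P=C[k];print(n,"knob",k.sum(),P.mean(0),P.min(0),P.max(0))
E
```

```text
knob tri (array([ 0.5852879 , -0.18493147,  0.09264225]), np.float64(0.005408512569907982))
top mat 6145 [0.4784 0.1346] [0.2705 0.2544] 82.83587646484375 z 0.0018017955391118612
top cover 4483 [ 0.4915 -0.1481] [0.2022 0.4059] 70.0198974609375 z 0.07387421954530216
top box [ 0.5379 -0.1811] [0.1632 0.2641] 88.37661743164062
top knob 123 [ 0.57471198 -0.18237727  0.10297365] [ 0.41506483 -0.21013518  0.09504726] [ 0.59999097 -0.16225097  0.11273408]
scene mat 4344 [0.5093 0.1731] [0.1916 0.2015] 82.33059692382812 z 0.002903093263371015
scene cover 0 [0. 0.] [0. 0.] 0.0 z nan
scene box [ 0.5344 -0.1825] [0.1718 0.267 ] 88.88812255859375
scene knob 82 [ 0.57488251 -0.17991069  0.10222421] [ 0.42221552 -0.19630743  0.09508212] [ 0.59932218 -0.15214922  0.11012772]
  return _methods._mean(a, axis=axis, dtype=dtype,
  ret = ret.dtype.type(ret / rcount)
```

Units first: shifts go in units of 5 mm and turns go in units of 0.05 rad. So -0.552 m is -110.4, -0.03 m is -6, -0.394 rad is -7.88.

drive_effector(
  deltas=[
    [-122,-110.4,-6,-7.88,1],
    [-122,-110.4,-6,-7.88,1],
    [-122,-110.4,-6,-7.88,1],
    [-122,-110.4,-6,-7.88,1],
    [-122,-110.4,-6,-7.88,1],
    [-122,-110.4,-6,-7.88,1],
    [-122,-110.4,-6,-7.88,1],
    [-122,-110.4,-6,-7.88,1],
    [-122,-110.4,-6,-7.88,1],
    [-122,-110.4,-6,-7.88,1],
    [-122,-110.4,-6,-7.88,1],
    [-122,-110.4,-6,-7.88,1],
    [-122,-110.4,-6,-7.88,1],
    [-122,-110.4,-6,-7.88,1],
    [-122,-110.4,-6,-7.88,1],
    [-122,-110.4,-6,-7.88,1],
    [-122,-110.4,-6,-7.88,1],
    [-122,-110.4,-6,-7.88,1],
    [-122,-110.4,-6,-7.88,1],
    [-122,-110.4,-6,-7.88,1],
  ],
  force=40,
)

```text
t: 2.1
tcp_pos: [0.585, -0.1828, 0.2468]
tool_rot: [0.014, 1.0, 0.001, -0.001]
force: [-0.3, 0.1, 0.3]
finger_gap: 1.001
gripper_force: 0.0
```

```bash
python3 - <<'E'
from h import *
d=snap("wrist","w1.png");print(np.round(d["W"],3).tolist(),d["f"],d["cx"],d["cy"])
E
```

```text
[[0.029, 0.953, 0.301, 0.509], [1.0, -0.028, -0.007, -0.181], [0.002, 0.301, -0.954, 0.403], [0.0, 0.0, 0.0, 1.0]] 333.50821278281256 315.45372327127376 236.77223189194706
```

View pics/w1.png

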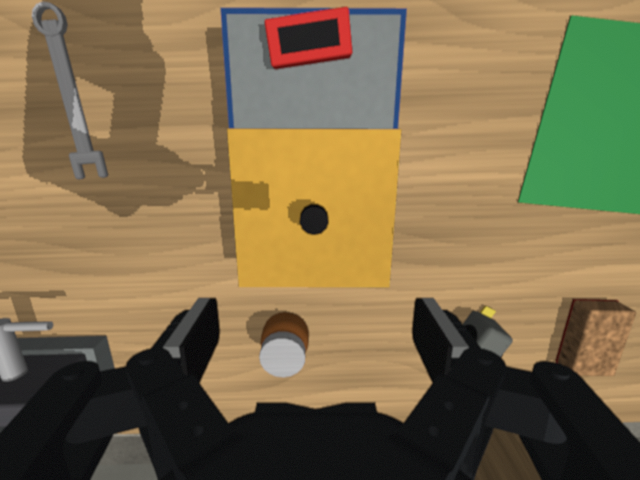

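The wrist view shows the knob head at (314,219), and the cover's corners at about (228,128), (400,128), (239,288), (390,287). The red case is on the deck.

```bash
python3 - <<'E'
from m import *
w=load("w1.png");t=load("top1.png");s=load("scene1.png")
print("tri top/w",tri(t,(396,246),w,(314,219)),"tri scene/w",tri(s,(287,195),w,(314,219)))
for z in(.096,.105):print(z,at_z(w,314,219,z))
C=cloud(w);k=C[212:226,307:321].reshape(-1,3);print("depth knob",np.median(k,0),k[:,2].max())
c=np.array([at_z(w,u,v,.075) for u,v in((228,128),(400,128),(390,287),(239,288))]);print(c.round(4),c.mean(0), np.degrees(np.arctan2(*(c[2]+c[3]-c[0]-c[1])[[1,0]])))
print("plate z",np.median(C[240:280,260:300,2]))
# mat from top, robust
hsv=cv2.cvtColor(t["pixels"],cv2.COLOR_RGB2HSV);g=((hsv[...,0]>45)&(hsv[...,0]<75)&(hsv[...,1]>120)).astype(np.uint8)
for d in(t,s):
    hsv=cv2.cvtColor(d["pixels"],cv2.COLOR_RGB2HSV);g=((hsv[...,0]>50)&(hsv[...,0]<75)&(hsv[...,1]>120)).astype(np.uint8)
    n,l,st,ce=cv2.connectedComponentsWithStats(g);i=1+st[1:,4].argmax()
    v,u=np.nonzero(l==i);P=np.array([at_z(d,a,b,.003)[:2] for a,b in zip(u,v)],np.float32);print("mat",st[i],cv2.minAreaRect(P),P.mean(0))
E
```

```text
tri top/w (array([ 0.58758798, -0.18501187,  0.09999889]), np.float64(0.0020952847065451564)) tri scene/w (array([ 0.58471813, -0.18343607,  0.10067949]), np.float64(0.0039986864700588464))
0.096 [ 0.58764564 -0.18459281  0.096     ]
0.105 [ 0.58532593 -0.18449973  0.105     ]
depth knob [ 0.58513373 -0.18496109  0.10400729] 0.10532260658153408
[[ 0.5031 -0.2624  0.075 ]
 [ 0.5078 -0.1019  0.075 ]
 [ 0.6713 -0.1049  0.075 ]
 [ 0.6676 -0.2682  0.075 ]] [ 0.58746407 -0.18435891  0.075     ] -1.5536657758860493
plate z 0.07397827528888007
mat [ 203  241   87   89 6107] ((0.5100518465042114, 0.17080098390579224), (0.18834136426448822, 0.1974867880344391), 82.8967514038086) [0.50899875 0.17088118]
mat [ 328  258  100   75 4366] ((0.5108366012573242, 0.17280980944633484), (0.1866409331560135, 0.1971016675233841), 82.59628295898438) [0.5128287  0.17639823]
```

drive_effector(
  deltas=[
    [-0.2,-0.3,10,0,0.6],
    [-0.2,-0.3,20,0,0.6],
    [-0.2,-0.3,26,0,0.6],
    [-0.2,-0.3,29.2,0,0.6],
    [-0.2,-0.3,29.2,0,0.6],
    [-0.2,-0.3,29.2,0,0],
    [-0.2,-0.3,29.2,0,0],
    [-0.2,-0.3,29.2,0,0],
    [-0.2,-0.3,29.2,0,0],
    [-0.2,-0.3,29.2,0,0],
    [-0.2,-0.3,29.2,0,0],
    [-0.2,-0.3,29.2,0,0],
    [-0.2,-0.3,29.2,0,0],
  ],
  force=60,
)

```text
t: 3.45
tcp_pos: [0.5869, -0.1859, 0.1013]
tool_rot: [0.015, 1.0, 0.0, -0.0]
force: [-1.3, -0.9, -0.1]
finger_gap: -0.003
gripper_force: 0.0
```

```bash
python3 - <<'E'
from h import *
snap("wrist","w2.png")
E
```

```text
(no output)
```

View pics/w2.png

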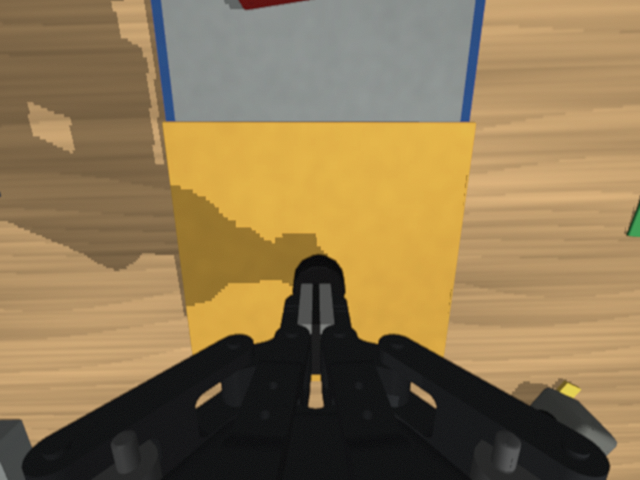

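Picture: the knob is at (318,275), with the closed fingertips at about (316,290) drawn over its far part. I'll measure their depths.

```bash
python3 - <<'E'
from m import *
w=load("w2.png");C=cloud(w)
for v in range(250,400,8):print(v,[C[v,u].round(3).tolist() for u in(306,317,328)])
w1=load("w1.png");C1=cloud(w1)
print("w1 finger tips",[C1[v,u].round(3).tolist() for u,v in((205,305),(190,330),(428,305),(445,330))])
print(w1["W"][:3,3],w["W"][:3,3]);print(manip.sense()["force"])
E
```

```text
250 [[0.576, -0.192, 0.074], [0.577, -0.185, 0.074], [0.576, -0.179, 0.074]]
258 [[0.575, -0.191, 0.09], [0.574, -0.185, 0.094], [0.575, -0.179, 0.092]]
266 [[0.575, -0.191, 0.101], [0.574, -0.185, 0.104], [0.575, -0.18, 0.102]]
274 [[0.579, -0.191, 0.103], [0.579, -0.185, 0.103], [0.578, -0.18, 0.105]]
282 [[0.582, -0.191, 0.105], [0.583, -0.186, 0.104], [0.583, -0.18, 0.104]]
290 [[0.577, -0.19, 0.124], [0.576, -0.186, 0.125], [0.576, -0.181, 0.126]]
298 [[0.576, -0.19, 0.133], [0.576, -0.186, 0.133], [0.577, -0.181, 0.132]]
306 [[0.577, -0.19, 0.138], [0.577, -0.186, 0.139], [0.576, -0.181, 0.14]]
314 [[0.576, -0.19, 0.145], [0.577, -0.186, 0.144], [0.577, -0.181, 0.145]]
322 [[0.576, -0.19, 0.152], [0.577, -0.186, 0.151], [0.577, -0.182, 0.151]]
330 [[0.575, -0.189, 0.158], [0.579, -0.186, 0.152], [0.575, -0.182, 0.158]]
338 [[0.576, -0.189, 0.162], [0.583, -0.186, 0.152], [0.576, -0.182, 0.162]]
346 [[0.575, -0.189, 0.167], [0.586, -0.186, 0.151], [0.576, -0.182, 0.166]]
354 [[0.576, -0.189, 0.17], [0.589, -0.186, 0.153], [0.576, -0.182, 0.17]]
362 [[0.578, -0.189, 0.171], [0.594, -0.186, 0.151], [0.576, -0.182, 0.174]]
370 [[0.587, -0.19, 0.164], [0.596, -0.186, 0.152], [0.576, -0.183, 0.177]]
378 [[0.591, -0.19, 0.162], [0.667, -0.188, 0.074], [0.579, -0.183, 0.177]]
386 [[0.594, -0.19, 0.163], [0.739, -0.19, -0.0], [0.581, -0.183, 0.177]]
394 [[0.594, -0.19, 0.166], [0.749, -0.19, -0.001], [0.584, -0.183, 0.178]]
w1 finger tips [[0.574, -0.227, 0.283], [0.574, -0.227, 0.301], [0.576, -0.138, 0.284], [0.576, -0.138, 0.302]]
[ 0.50863034 -0.18142226  0.40256359] [ 0.51025756 -0.18424464  0.25690654]
[-0.04488932  0.22090912  0.11264886]
```

The measured fingertips are about 20 mm above the TCP height instead of 22 mm below it, so the gripper closed above the knob. I'll correct by about 41 mm.

In the tool's units: 0.039 m is 7.8, 0.03 m is 6.

drive_effector(
  deltas=[
    [0,0,0,0,0.6],
    [0,0,0,0,0.6],
    [0,0,0,0,0.6],
    [0,0.2,4,0,0.6],
    [0,0.2,6,0,0.6],
    [0,0.2,7.8,0,0.6],
    [0,0.2,7.8,0,0.6],
    [0,0.2,7.8,0,0],
    [0,0.2,7.8,0,0],
    [0,0.2,7.8,0,0],
    [0,0.2,7.8,0,0],
    [0,0.2,7.8,0,0],
  ],
  force=60,
)

```text
t: 4.7
tcp_pos: [0.5875, -0.1851, 0.0629]
tool_rot: [0.015, 1.0, -0.0, 0.001]
force: [-0.1, -1.1, 2.8]
finger_gap: 0.309
gripper_force: 59.2
```

```bash
python3 - <<'E'
from h import *
d=snap("wrist","w3.png");C=cloud(d)
for v in range(250,330,6):print(v,[C[v,u].round(3).tolist() for u in(285,295,317,340,348)])
E
```

```text
250 [[0.563, -0.199, 0.074], [0.562, -0.194, 0.075], [0.563, -0.184, 0.074], [0.564, -0.174, 0.073], [0.563, -0.17, 0.074]]
256 [[0.566, -0.199, 0.074], [0.566, -0.195, 0.073], [0.566, -0.184, 0.073], [0.567, -0.174, 0.073], [0.567, -0.17, 0.074]]
262 [[0.569, -0.199, 0.074], [0.569, -0.195, 0.074], [0.569, -0.184, 0.073], [0.569, -0.174, 0.074], [0.569, -0.17, 0.074]]
268 [[0.572, -0.2, 0.074], [0.571, -0.195, 0.075], [0.572, -0.185, 0.074], [0.572, -0.174, 0.074], [0.572, -0.17, 0.075]]
274 [[0.574, -0.2, 0.076], [0.575, -0.195, 0.074], [0.575, -0.185, 0.074], [0.575, -0.174, 0.074], [0.576, -0.17, 0.073]]
280 [[0.578, -0.2, 0.074], [0.579, -0.195, 0.073], [0.578, -0.185, 0.073], [0.578, -0.174, 0.074], [0.579, -0.17, 0.074]]
286 [[0.577, -0.199, 0.082], [0.581, -0.195, 0.074], [0.574, -0.185, 0.089], [0.582, -0.174, 0.074], [0.577, -0.171, 0.083]]
292 [[0.576, -0.198, 0.089], [0.576, -0.194, 0.089], [0.574, -0.185, 0.094], [0.585, -0.174, 0.074], [0.577, -0.171, 0.089]]
298 [[0.579, -0.199, 0.089], [0.576, -0.194, 0.095], [0.573, -0.185, 0.101], [0.579, -0.175, 0.091], [0.578, -0.172, 0.094]]
304 [[0.581, -0.199, 0.09], [0.576, -0.193, 0.101], [0.574, -0.185, 0.104], [0.578, -0.175, 0.097], [0.578, -0.172, 0.098]]
310 [[0.582, -0.198, 0.095], [0.577, -0.193, 0.103], [0.577, -0.185, 0.104], [0.578, -0.176, 0.103], [0.58, -0.172, 0.099]]
316 [[0.58, -0.198, 0.102], [0.58, -0.193, 0.104], [0.58, -0.185, 0.104], [0.579, -0.176, 0.105], [0.582, -0.172, 0.1]]
322 [[0.582, -0.198, 0.104], [0.581, -0.193, 0.105], [0.582, -0.185, 0.105], [0.582, -0.176, 0.105], [0.583, -0.173, 0.103]]
328 [[0.585, -0.198, 0.104], [0.585, -0.194, 0.104], [0.584, -0.185, 0.105], [0.585, -0.176, 0.104], [0.586, -0.173, 0.103]]
```

Knob gripped (59 N, gap 0.31). Lift and carry.

In the tool's units: 0.355 m is 71, -0.12 m is -24, 0.1 rad is 2.

drive_effector(
  deltas=[
    [0,0,-2,0,0],
    [0,0,-6,0,0],
    [0,0,-12,0,0],
    [0,0,-18,0,0],
    [0,0,-24,0,0],
    [2,8,-24,0,0],
    [4,16,-24,0.4,0],
    [6,24,-24,0.8,0],
    [8,32,-24,1.2,0],
    [10,40,-24,1.6,0],
    [12,48,-24,2,0],
    [14,56,-24,2,0],
    [16,64,-24,2,0],
    [17.4,69,-24,2,0],
    [17.4,71,-24,2,0],
    [17.4,71,-24,2,0],
    [17.4,71,-24,2,0],
  ],
)

```text
t: 6.45
tcp_pos: [0.511, 0.1718, 0.1824]
tool_rot: [0.065, 0.998, -0.0, 0.0]
force: [0.4, 0.3, -1.2]
finger_gap: 0.305
gripper_force: 59.4
```

```bash
python3 - <<'E'
from h import *
d=snap("wrist","w4.png");C=cloud(d)
hsv=cv2.cvtColor(d["pixels"],cv2.COLOR_RGB2HSV)
y=(hsv[...,0]>15)&(hsv[...,0]<30)&(hsv[...,1]>150)&(C[...,2]>.14);P=C[y]
A=np.c_[P[:,:2],np.ones(len(P))];print("cover plane",np.linalg.lstsq(A,P[:,2],rcond=None)[0],len(P))
d=snap("top","t4.png")
E
```

```text
cover plane [-0.00418036  0.00092973  0.19659386] 78596
```

View pics/t4.png

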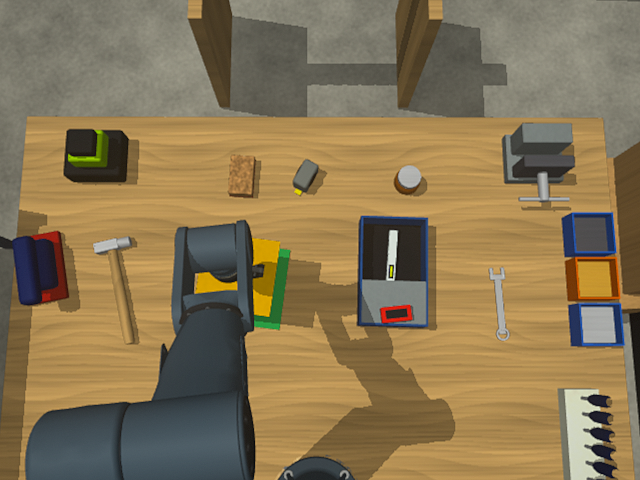

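The cover hangs level over the mat, and the level is visible in the box at columns 387–397, rows 230–283. Lowering now.

In the tool's units: 0.183 m is 36.6, 0.12 m is 24.

drive_effector(
  deltas=[
    [0,0,8,0,0],
    [0,0,16,0,0],
    [0,0,24,0,0],
    [0,0,30,0,0],
    [0,0,33,0,0],
    [0,0,34.8,0,0],
    [0,0,36,0,0],
    [0,0,36.6,0,0],
    [0,0,36.6,0,0],
    [0,0,36.6,0,0.7],
    [0,0,36.6,0,0.7],
    [0,0,36.6,0,0.7],
    [0,0,36.6,0,0.7],
    [0,0,32,0,0.7],
    [0,0,24,0,0.7],
    [0,0,14,0,0.7],
    [0,0,4,0,0.7],
    [0,0,-6,0,0.7],
    [0,0,-10,0,0.7],
  ],
)

```text
t: 8.45
tcp_pos: [0.513, 0.1731, 0.2377]
tool_rot: [0.065, 0.998, 0.001, 0.005]
force: [0.8, -0.4, -1.4]
finger_gap: 0.7
gripper_force: 0.0
```

In the tool's units: -0.343 m is -68.6, -0.133 m is -26.6, -0.1 rad is -2.

drive_effector(
  deltas=[
    [-26.6,-68.6,0,-2,0.7],
    [-26.6,-68.6,0,-2,0.7],
    [-26.6,-68.6,0,-2,0.7],
    [-26.6,-68.6,0,-2,0.7],
    [-26.6,-68.6,0,-2,0.7],
    [-26.6,-68.6,0,-2,0.7],
    [-26.6,-68.6,0,-2,0.7],
    [-26.6,-68.6,0,-2,0.7],
    [-26.6,-68.6,0,-2,0.7],
    [-26.6,-68.6,0,-2,0.7],
    [-26.6,-68.6,0,-2,0.7],
  ],
)

```text
t: 9.55
tcp_pos: [0.5974, -0.1825, 0.2322]
tool_rot: [0.014, 1.0, 0.001, -0.001]
force: [0.8, 0.9, 0.4]
finger_gap: 0.701
gripper_force: 0.0
```

```bash
python3 - <<'E'
from h import *
for n in("wrist","top","scene"):d=snap(n,n+"5.png")
t=np.load("pics/top5.png.npz")["pixels"];w=np.load("pics/wrist5.png.npz")["pixels"];s=np.load("pics/scene5.png.npz")["pixels"]
a=cv2.resize(w,(800,600))
b=np.hstack([cv2.resize(t[220:340,195:355],(400,300),interpolation=2),cv2.resize(s[230:350,300:460],(400,300),interpolation=2)])
cv2.imwrite("pics/w5big.png",w[:,:,::-1]);cv2.imwrite("pics/mat5.png",b[:,:,::-1])
E
```

```text
(no output)
```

View pics/w5big.png

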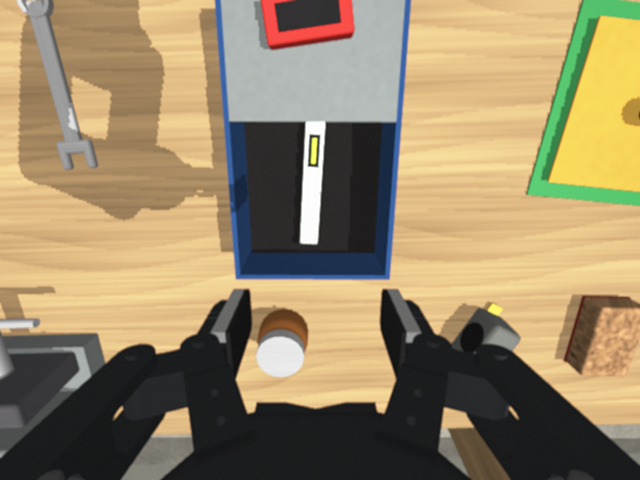

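View pics/mat5.png

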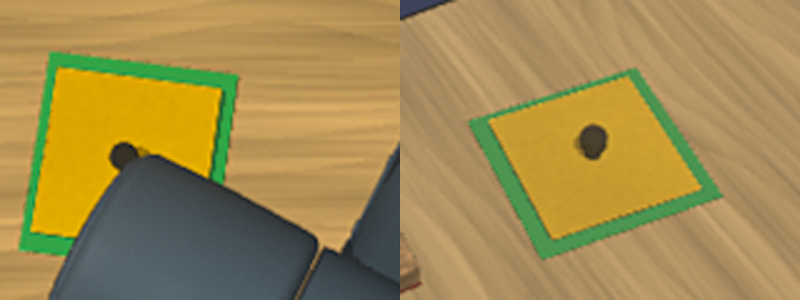

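The cover lies flat and centred on the mat with knob up. In the wrist view the level runs from the deck edge (315,122) to its bright end near (309,243). The black end cap may blend into the floor, so I'll use depth.

```bash
python3 - <<'E'
from m import *
w=load("wrist5.png");t=load("top5.png")
C=cloud(w);u,v=np.meshgrid(np.arange(640),np.arange(480))
R=(u>245)&(u<378)&(v>125)&(v<262)
print("floor z",np.median(C[...,2][R]))
m=R&(C[...,2]>.019)&(C[...,2]<.033)&(u>270)&(u<350);P=C[m]
r=cv2.minAreaRect(P[:,:2].astype(np.float32));print(r,np.median(P[:,2]),P.min(0),P.max(0))
c=P[:,:2].mean(0);U,S,Vt=np.linalg.svd(P[:,:2]-c,full_matrices=False);print("axis",Vt[0],np.degrees(np.arctan2(*Vt[0][::-1])),c)
print("head uv",at_z(w,309,243,.026), "deck edge",at_z(w,315,122,.072))
o=R&(C[...,2]>.04);wall=C[252:300,309];print(wall[::4].round(3).tolist())
print("tri bright end",tri(t,(393,230),w,(309,243)))
E
```

```text
floor z 0.005276869488878233
((0.5889304280281067, -0.1887347400188446), (0.09161129593849182, 0.14696910977363586), 88.28500366210938) 0.025182451560298913 [ 0.51542737 -0.23668892  0.01900282] [ 0.6634794  -0.14512381  0.03296753]
axis [ 0.99703745 -0.07691766] -4.411414223207706 [ 0.59009059 -0.18725415]
head uv [ 0.64257722 -0.19142546  0.026     ] deck edge [ 0.51295343 -0.18088753  0.072     ]
[[0.661, -0.192, 0.006], [0.662, -0.192, 0.017], [0.661, -0.192, 0.031], [0.662, -0.192, 0.042], [0.662, -0.192, 0.054], [0.662, -0.191, 0.064], [0.663, -0.191, 0.071], [0.701, -0.194, -0.0], [0.707, -0.194, -0.0], [0.713, -0.194, -0.002], [0.719, -0.194, -0.002], [0.724, -0.195, -0.001]]
tri bright end (array([ 0.64412062, -0.19125273,  0.0203409 ]), np.float64(0.0009481991670643358))
```

In the tool's units: 0.21 m is 42, 0.2 m is 40, 0.05 rad is 1.

drive_effector(
  deltas=[
    [-3.6,-1.2,10,1,0.45],
    [-3.6,-1.2,20,1,0.45],
    [-3.6,-1.2,30,1,0.45],
    [-3.6,-1.2,36,1,0.45],
    [-3.6,-1.2,40,1,0.45],
    [-3.6,-1.2,42,1,0.45],
    [-3.6,-1.2,42,1,0.45],
  ],
  force=20,
)

```text
t: 10.4
tcp_pos: [0.6152, -0.1902, 0.0212]
tool_rot: [0.039, 0.999, 0.001, -0.001]
force: [0.1, 0.2, -0.5]
finger_gap: 0.447
gripper_force: 0.0
```

```bash
python3 - <<'E'
from m import *
d=snap("wrist","w6.png");C=cloud(d);p=d["pixels"]
cv2.imwrite("pics/w6b.png",p[:,:,::-1])
u,v=np.meshgrid(np.arange(640),np.arange(480))
T=manip.sense()["tcp_pos"];print(T)
for a in((.22,.0),): pass
m=(abs(C[...,0]-T[0])<.03)&(abs(C[...,1]-T[1])<.06)&(C[...,2]>.03)
for s in(-1,1):
    k=m&((C[...,1]-T[1])*s>.012);print(s,np.sort(C[k][:,2])[:5],C[k].min(0),C[k].max(0))
E
```

```text
[ 0.61622896 -0.19078221  0.02257583]
-1 [0.03448488 0.03497288 0.03572233 0.03582126 0.035917  ] [ 0.59343532 -0.25077729  0.03448488] [ 0.62644279 -0.20278318  0.13542915]
1 [0.03513949 0.035148   0.03573584 0.03582108 0.03602984] [ 0.59580467 -0.1787814   0.03513949] [ 0.63234248 -0.13078639  0.13529615]
```

View pics/w6b.png

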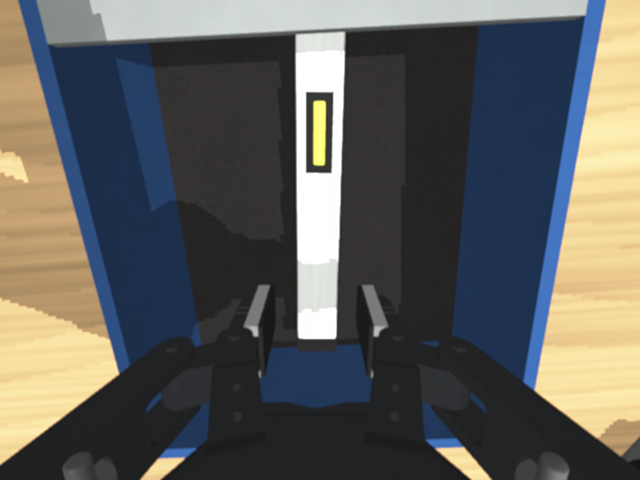

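The bar is centred and parallel between the open fingers: edges at columns 297–340, head cap down to row 349, fingertips at (258,290) and (372,290).

In the tool's units: 0.029 m is 5.8, 0.025 m is 5.

drive_effector(
  deltas=[
    [0,0,3,0,0.45],
    [0,0,5,0,0.45],
    [0,0,5.8,0,0.45],
    [0,0,5.8,0,0.45],
    [0,0,5.8,0,0],
    [0,0,5.8,0,0],
    [0,0,5.8,0,0],
    [0,0,5.8,0,0],
    [0,0,5.8,0,0],
    [0,0,5.8,0,0],
  ],
  force=20,
)

```text
t: 11.45
tcp_pos: [0.6163, -0.1915, -0.0064]
tool_rot: [0.04, 0.999, -0.0, 0.0]
force: [0.8, 0.1, 1.2]
finger_gap: 0.23
gripper_force: 20.1
```

drive_effector(
  deltas=[
    [0,0,-1,0,0],
    [0,0,-2,0,0],
    [0,0,-3,0,0],
    [0,0,-4,0,0],
    [0,0,-5,0,0],
    [0,0,-6,0,0],
    [0,0,-6,0,0],
  ],
)

```text
t: 12.15
tcp_pos: [0.6165, -0.1915, 0.0243]
tool_rot: [0.04, 0.999, -0.0, 0.001]
force: [-0.2, -0.8, -3.3]
finger_gap: 0.228
gripper_force: 19.7Traceback (most recent call last):
```

```bash
cat > tilt.py <<'E'
from m import *
d=snap("wrist","tilt");C=cloud(d);T=manip.sense()["tcp_pos"];p=d["pixels"].astype(int)
m=(p.min(2)>150)&(abs(C[...,1]-T[1]-.077*(T[0]-C[...,0]))<.014)&(C[...,0]<T[0]+.05)&(C[...,0]>T[0]-.2)&(p.max(2)-p.min(2)<25)
n,l,st,ce=cv2.connectedComponentsWithStats(m.astype(np.uint8));m=l==1+st[1:,4].argmax()
P=C[m];a=np.polyfit(P[:,0],P[:,2],1);print(len(P),"x",P[:,0].min(),P[:,0].max(),"slope deg",np.degrees(np.arctan(a[0])),"z at tcp x",np.polyval(a,T[0]),"tcp",T)
print("force",manip.sense()["force"].round(1),"gap",manip.sense()["finger_gap"])
E
python3 tilt.py
```

```text
  File "tilt.py", line 2, in <module>
    d=snap("wrist","tilt");C=cloud(d);T=manip.sense()["tcp_pos"];p=d["pixels"].astype(int)
  File "h.py", line 12, in snap
    if fn: cv2.imwrite("pics/"+fn,d["pixels"][:,:,::-1])
           ~~~~~~~~~~~^^^^^^^^^^^^^^^^^^^^^^^^^^^^^^^^^^
cv2.error: OpenCV(4.12.0) /io/opencv/modules/imgcodecs/src/loadsave.cpp:1051: error: (-2:Unspecified error) could not find a writer for the specified extension in function 'imwrite_'
```

```bash
sed -i 's/"wrist","tilt"/"wrist","tilt.png"/' tilt.py; python3 tilt.py
```

```text
14642 x 0.49936395161686065 0.6621844095510232 slope deg 0.16276951400366232 z at tcp x 0.05492415768282562 tcp [ 0.61597127 -0.19128652  0.02352292]
force [ 0.1 -0.2 -1.8] gap 0.22947731423949488
```

It lifted without pivoting in the grip. I'll use the deck edge to make it slant, raising the head end slowly while watching the force.

drive_effector(
  deltas=[
    [0,0,-1,0,0],
    [0,0,-2,0,0],
    [0,0,-3,0,0],
    [0,0,-4,0,0],
    [0,0,-4.8,0,0],
    [0,0,-5.6,0,0],
    [0,0,-6.4,0,0],
  ],
)

```text
t: 12.95
tcp_pos: [0.6159, -0.1913, 0.0557]
tool_rot: [0.04, 0.999, -0.0, 0.0]
force: [-0.6, -0.6, -2.8]
finger_gap: 0.229
gripper_force: 19.6
```

```bash
python3 tilt.py
```

```text
13068 x 0.5114312190662056 0.6629497168149068 slope deg 9.530998068441447 z at tcp x 0.08656748607138964 tcp [ 0.61630664 -0.19145965  0.05633526]
force [-0.3 -0.4 -1.5] gap 0.22771790183453955
```

Pivoting works at low force. I'll raise it more, then draw along the bar.

In the tool's units: -0.022 m is -4.4, -0.02 m is -4.

drive_effector(
  deltas=[
    [0,0,-0.8,0,0],
    [0,0,-1.6,0,0],
    [0,0,-2.4,0,0],
    [0,0,-3.2,0,0],
    [0,0,-4,0,0],
    [0,0,-4.4,0,0],
    [0,0,-4.4,0,0],
  ],
)

```text
t: 13.7
tcp_pos: [0.6162, -0.1914, 0.0778]
tool_rot: [0.04, 0.999, -0.0, 0.0]
force: [-0.3, -1.1, -2.8]
finger_gap: 0.228
gripper_force: 19.6
```

```bash
python3 tilt.py
```

```text
16712 x 0.48662417368172484 0.6656046436634905 slope deg 18.31225549243708 z at tcp x 0.10734942198585029 tcp [ 0.61599717 -0.19132327  0.07752555]
force [ 0.   0.4 -1.9] gap 0.22956245661812147
```

In the tool's units: -0.105 m is -21, -0.08 m is -16.

drive_effector(
  deltas=[
    [-2,0,-0.8,0,0],
    [-4,0,-1.6,0,0],
    [-6,0,-2.4,0,0],
    [-8,0,-3.2,0,0],
    [-10,0,-4,0,0],
    [-12,0,-4.8,0,0],
    [-14,0,-5.6,0,0],
    [-16,0,-6.4,0,0],
    [-18,0,-7.2,0,0],
    [-19.6,0,-8,0,0],
    [-21,0,-8.4,0,0],
    [-21,0,-8.4,0,0],
  ],
)

```text
t: 14.95
tcp_pos: [0.722, -0.1998, 0.1198]
tool_rot: [0.04, 0.999, -0.0, 0.001]
force: [-0.5, -0.3, -1.9]
finger_gap: 0.227
gripper_force: 19.7
```

```bash
python3 tilt.py
python3 - <<'E'
from h import *
a=snap("scene","s7.png")["pixels"];b=snap("wrist","w7.png")["pixels"]
o=np.hstack([cv2.resize(a[90:330,160:400],(400,400)),cv2.resize(b,(400,300))[0:300] if 0 else cv2.copyMakeBorder(cv2.resize(b,(400,300)),0,100,0,0,0)])
cv2.imwrite("pics/c7.png",o[:,:,::-1])
E
```

```text
15006 x 0.5876778730957273 0.7465334548131846 slope deg 21.306443962438003 z at tcp x 0.15013189385951337 tcp [ 0.72091608 -0.19961921  0.11931603]
force [ 0.4 -0.4 -2.1] gap 0.2247114484905185
```

View pics/c7.png

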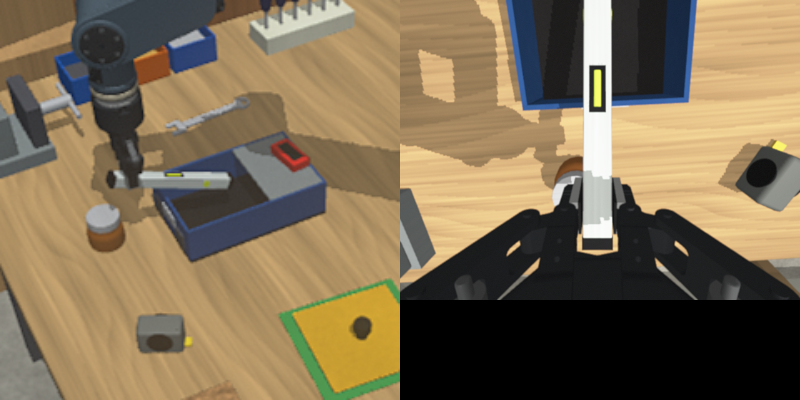

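The bar is slanted and its tail (crop about (230,182)) is clear of the deck, inside the opening. I'll tighten the grip and lift.

In the tool's units: -0.16 m is -32, -0.155 m is -31.

drive_effector(
  deltas=[
    [0,0,0,0,0],
    [0,0,0,0,0],
    [0,0,-2,0,0],
    [0,0,-5,0,0],
    [0,0,-9,0,0],
    [0,0,-13,0,0],
    [0,0,-17,0,0],
    [0,0,-21,0,0],
    [0,0,-25,0,0],
    [0,0,-29,0,0],
    [0,0,-31,0,0],
    [0,0,-32,0,0],
    [0,0,-32,0,0],
    [0,0,-32,0,0],
    [0,0,-32,0,0],
    [0,0,-32,0,0],
  ],
  force=50,
)

```text
t: 16.7
tcp_pos: [0.7202, -0.1995, 0.278]
tool_rot: [0.04, 0.999, 0.0, -0.001]
force: [-0.2, 0.4, -2.2]
finger_gap: 0.218
gripper_force: 55.0
```

```bash
python3 tilt.py
python3 - <<'E'
from h import *
a=snap("scene","s8.png")["pixels"];b=snap("top","t8.png");C=cloud(b)
o=np.hstack([cv2.resize(a[60:360,130:460],(400,364)),cv2.resize(b["pixels"][130:350,190:450],(400,338))[:338] if 0 else cv2.resize(b["pixels"][130:350,190:450],(400,364))])
cv2.imwrite("pics/c8.png",o[:,:,::-1])
s=cloud(np.load("pics/s8.png.npz"));p=a.astype(int)
m=(p.min(2)>140)&(s[...,2]>.1)&(s[...,0]>.5)&(s[...,0]<.74)&(abs(s[...,1]+.2)<.06)
print("bar in scene view, min z",np.percentile(s[m][:,2],[0,2,50]),s[m].min(0))
E
```

```text
14841 x 0.5858302918521129 0.7460686785607319 slope deg 21.227352832544618 z at tcp x 0.30860523077249297 tcp [ 0.72027738 -0.19950565  0.27823242]
force [-0.4 -0.8 -2.5] gap 0.21611744275296285
bar in scene view, min z [0.23014164 0.24361646 0.27146975] [ 0.55140997 -0.20952542  0.23014164]
```

View pics/c8.png

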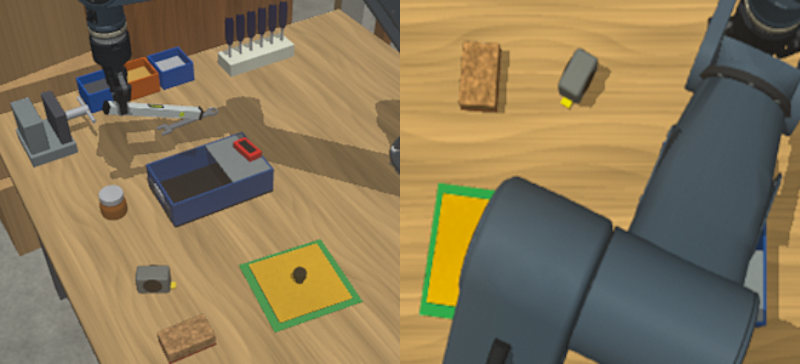

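The level is held slanted in the air, its lowest point about 0.21 m up. The cover is centred on the mat, and the bit case and the other things are undisturbed.

```bash
python3 -c "
from station import manip;print(abs(manip.sense()['qd']).max());print(manip.sign_off())"
```

```text
0.003949414853219431
the job is handed in; nothing more can be done
None
```

The job is handed in: the cover lies flat, knob up, in the middle of the mat, and the gripper holds the level still, slanted, its lowest point about 14 cm above the box top, touching nothing else.

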